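# Touch off a panel and set the marking pointer

### The arm

A 6-joint arm with a two-finger parallel gripper is mounted at the origin on the work surface. World frame = base frame: x ahead of the robot, y to its left, z up, the work surface at z = 0. Lengths are in m, angles in rad, forces in N, time in s.
With the tool pointing down it reaches from about 0.425 to 0.95 m from the base axis. Payload 3.5 kg.
Tool frame: the origin (TCP) lies at the very end of the fingers, on their centre line; the grasp point (between the pads) lies 19 mm behind it; z points along the fingers, y is the line along which they close (so a half turn about z gives the same grasp; the last joint's range is limited). The gripper opens to 85 mm and grips with 20 to 120 N. Pads are 22 mm wide; open, the fingers measure 114 mm over their backs; the gripper's body (76 mm by 85 mm) begins 54 mm behind the grasp point. The pads swing forward as they close: fully open they stand 13 mm farther back than shut.
Start: joints at [1.023, 0.286, 1.577, -0, 1.279, -0.15], TCP at [0.261, 0.622, 0.231] pointing down, gripper open.
Joint ranges: [-2.77, 2.77], [-0.9, 2.22], [0.21, 2.48], [-1.53, 4.67], [0.24, 2.81], [-2.84, 2.84]. Speed limits (rad/s): [2.79, 2.79, 3.14, 3.14, 3.14, 3.14].

### API

Orientations are given as a unit quaternion [x, y, z, w].
In Python, from plant import ctrl gives the robot as it stands.
- The arm moves only by the tool carry_out, never from a script. Its argument "deltas" is one flat list of numbers, 6 for each row, row after row: the shift along the tool's x, y, z in m, then the turn, a rotation vector about the tool's x, y, z in rad. A call has 1 to 5 rows; each row is the pose to reach, as a shift and turn from the pose commanded when the call began, along the tool's axes at that moment; what a row does not reach only later rows make up. A row lasts 1/8 s, in which the tool goes at most 62.5 mm and 10.7 degrees, less where a joint would pass 70% of its speed; a pose out of reach is approached as far as the arm can. A call with a gripper value outside its range is refused whole. "grip" is the opening in per cent of the stroke, from 0 (shut) to 100 (fully open), set as the call begins (left out, the last holds). The fingers move at their own pace and stop on an object; "grip_force" is the grip in N (left out, the last holds). Time passes only in rows, so rows that repeat a pose let the fingers close. It gives the time, the measured TCP pose, the force, the opening and the grip force at its end, in the units of the state.
- ctrl.get_state(): the state, without advancing time (a new reading comes with each control period).
- ctrl.read_camera(name): name is "scene" or "top"; returns (picture, depth): 420x560x3 uint8, red, green, blue; 420x560 float32, m along the optical axis (not along the pixel's ray), 0 where there is no reading.
- ctrl.camera_model(name): a dict with "intrinsics" (3x3 intrinsics, pixels), "extrinsics" (4x4, takes a point from world to camera coordinates). Camera axes: x right, y down, z forward; pixel columns grow to the right and rows downward; lengths in m; the calibration is good to about 2 mm. A picture is of the moment at which its call begins. camera_model takes no time and is no camera call.
- ctrl.sign_off(): hands the job in; it is judged then, once.
Trained networks look in the newest picture that a camera, given by its name, has taken for a name from the list of things; names that differ only in an ending like _2 or _b are one class to them, and where a whole thing is asked for, a point or a joint stands for the part that bears it (a point fixed in the world has none). Each returns a list of dicts, best first, with "score" (0 to 1); they miss things now and then, are a little off and sometimes report something else, mostly with a low value. They report only what shows in the picture. A call takes as long as a camera call.
- ctrl.find_in(camera, query): "uv" ([column, row] in pixels, amid what is visible of it).
The state is a dict: "time": time; "qpos": joint angles; "dq": joint speeds; "joint_efforts": joint torques, N m; "eef_pos": TCP position; "tcp_rot": TCP orientation; "contact_force": force on the tool from outside, world axes, zero at the start; "wrist_torque": the same for the moment, N m; "opening": opening from 0.0 (shut) to 1.0 (fully open); "finger_force": force on a finger pad.
Only numpy, scipy, OpenCV 4.12 (cv2) and the standard library are available. Lean on these libraries where they do the work, as an engineer would, in place of code of your own. Each camera call takes 0.05 s, during which the arm holds its last target. There are 200 camera calls.

### The job

Touch off the wooden panel with the gripper's fingertips on its three steel plates, in this order: the right-hand plate on the long edge facing the robot, the left-hand plate on that edge, then the plate on its left end; rest gently against each for about half a second and do not shift the panel. Then slide the carriage along its rail so that its pointer hangs right over the dark line scored across the middle of the panel, and let go. Leave everything else on the table where it is.

Things in the scene. Friction and masses are not known exactly. Their poses are not given: they have to be found in the camera images.
- panel: Loose hardwood panel lying flat on a rubber underlay on the table, 150 (x) x 260 (y) x 45 mm high, about 1.6 kg; a sideways push of some 7 N or more makes it slide. Origin at the centre of its underside; own x points across it away from the robot, own y along it to the robot's left, z up. Turned by up to 0.22 rad. A dark line 4 mm wide is scored across its top along own x at own y = 0.
- plate_front_right: Right-hand steel touch plate on the panel's long edge facing the robot: 44 mm along the edge, 34 mm high (9 to 43 mm above the table), standing out 12 mm from the edge. Origin at the centre of its outer face, at (-87, -80, 26) mm in the panel's frame; own x points from the outer face into the panel.
- plate_front_left: Left-hand plate on the same edge, same size; origin at the centre of its outer face, at (-87, 80, 26) mm in the panel's frame; own x points into the panel.
- plate_end: Plate on the panel's left (+y) end, same size; origin at the centre of its outer face, at (0, 142, 26) mm in the panel's frame; own x points into the panel (along the panel's -y).
- line (a point): Middle of the scored line, on the panel's top centre, 45 mm above the table; axes as the panel's.
- corner (a point): The panel's far right top corner (75, -130, 45 mm in its frame).
- rail: Fixed aluminium slide rail beyond the panel, 580 mm long along its own y, 60 mm wide, 50 mm high at its end stops; origin at the centre of its underside; turned by up to 0.05 rad.
- carriage (a joint): Travel of the carriage along the rail's +y (to the robot's left), 0 at the right stop to 0.40 m; it slides with about 3 N of friction and stays where it is left. The carriage is a 70 mm square block whose flat arm, 24 mm wide and 76 to 92 mm above the table, reaches from the rail 195 mm towards the robot, over the panel.
- pointer (a point): Tip of the steel pointer hanging under the arm, 57 mm above the table, 180 mm from the rail's axis (rail's -x).
- knob_top (a point): Top centre of the upright black knob on the arm, 26 mm diameter, from 92 to 154 mm above the table, 120 mm from the rail's axis (60 mm beyond the pointer). Push the carriage by its sides.
- glass_cup: Green glass cup, 72 mm diameter, 75 mm high, right of the panel; origin at the centre of its underside.
- jar: Glass jar with steel lid, 64 mm diameter, 95 mm high; origin at the centre of its underside.
- brush: Paint brush 200 mm long lying left of the panel; origin on its underside, own x along it.
- palette_knife: Spatula 200 mm long lying right of the panel; origin on its underside, own x along it.
- paint_bottle: White bottle, 60 mm diameter, 160 mm high; origin at the centre of its underside.
- varnish_can: Steel can, 72 mm diameter, 110 mm high; origin at the centre of its underside.
- mug: White mug, 80 mm diameter, 90 mm high, handle at its own +y; origin at the centre of its underside.

How it is judged:
By the outcome, as a careful person would: the job done as asked, in the order asked, and still so for the second after the job is handed in, with the robot touching nothing.
It also fails if it takes over 70 s, if anything falls off the work surface, if the arm or the gripper's body presses on something with over 40 N, if the wrist force passes 120 N, or if a joint passes its speed limit or range.

## Working session

There is one attempt and no reset: what is moved stays moved. The work goes in short steps, Python scripts to look and compute and a tool call to move; the robot and the scene stay as the last step left them, time stands still between calls to the robot, and variables do not carry over. Pictures are saved under pics/ and viewed, at most 10 in all, crops included, and the job is handed in when it is done.

Besides the shell and the picture viewer there is one more tool, called after "Call:" by a JSON object that holds its "fn" and its "kwargs", one argument or row to a line. carry_out: Moves the arm, as the interface text tells. Its arguments: {"type":"object","properties":{"deltas":{"type":"array"},"grip":{"type":"number"},"grip_force":{"type":"number"}},"required":["deltas"]}

```bash
mkdir -p pics; cat > h.py <<'E'
import numpy as np, cv2
from plant import ctrl
def snap(n):
    im,d=ctrl.read_camera(n); np.savez(f'{n}.npz',im=im,d=d); return im,d
def deproj(n,uv,d):
    m=ctrl.camera_model(n);K=np.array(m['intrinsics']);T=np.linalg.inv(np.array(m['extrinsics']))
    u,v=uv[...,0],uv[...,1]
    p=np.stack([(u-K[0,2])/K[0,0]*d,(v-K[1,2])/K[1,1]*d,d],-1)
    return p@T[:3,:3].T+T[:3,3]
def ray(n,uv,z):
    uv=np.asarray(uv,float);a=deproj(n,uv,np.ones(uv.shape[:-1]));m=np.linalg.inv(np.array(ctrl.camera_model(n)['extrinsics']))[:3,3]
    return m+(a-m)*((z-m[2])/(a[...,2]-m[2]))[...,None]
E
python3 - <<'E'
from h import *
for n in('top','scene'):
    im,d=snap(n); cv2.imwrite(f'pics/{n}1.png',im[...,::-1])
    m=ctrl.camera_model(n);print(np.round(m['intrinsics'],1).tolist(),np.round(m['extrinsics'],3).tolist())
s=ctrl.get_state();print({k:np.round(v,4).tolist() for k,v in s.items()})
E
```

```text
[[439.4, 0.0, 278.8], [0.0, 439.4, 213.3], [0.0, 0.0, 1.0]] [[-0.029, -1.0, 0.002, -0.024], [-0.998, 0.029, -0.062, 0.533], [0.062, -0.003, -0.998, 1.198], [0.0, 0.0, 0.0, 1.0]]
[[412.5, 0.0, 276.1], [0.0, 412.5, 208.8], [0.0, 0.0, 1.0]] [[0.822, 0.569, 0.017, -0.429], [0.424, -0.593, -0.685, -0.17], [-0.379, 0.57, -0.729, 1.389], [0.0, 0.0, 0.0, 1.0]]
{'time': 0.1, 'qpos': [1.023, 0.2871, 1.578, -0.0, 1.2786, -0.15], 'dq': [-0.0006, -0.0002, -0.004, 0.0027, 0.0006, -0.0004], 'joint_efforts': [0.0002, -40.7298, -29.3702, -0.0002, 0.0034, 0.0], 'eef_pos': [0.2612, 0.6218, 0.2301], 'tcp_rot': [0.1976, 0.9803, -0.001, -0.0004], 'contact_force': [-0.3918, 0.9683, -0.0329], 'wrist_torque': [-0.0114, 0.017, 0.0178], 'finger_force': 0.0, 'opening': 1.0014}
```

View pics/top1.png

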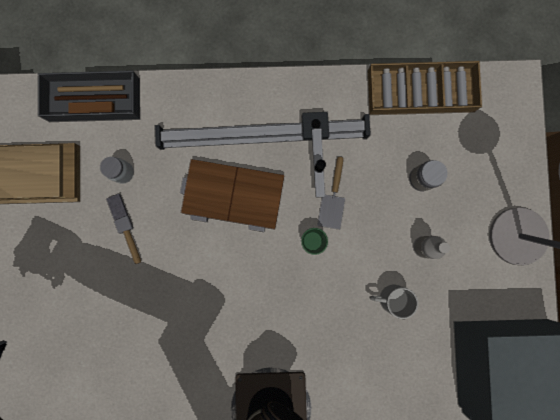

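View pics/scene1.png

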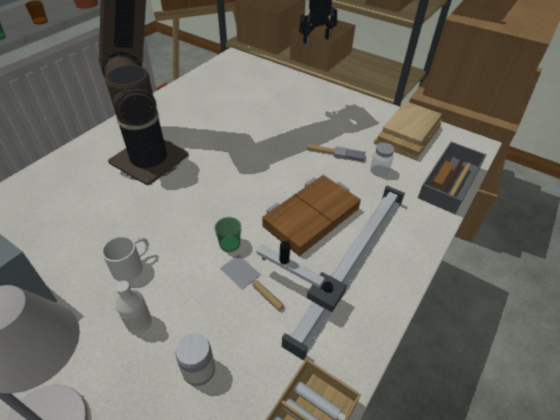

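The top view shows the panel with corners near (193,158), (284,172), (276,229) and (182,213). The rail runs (160,135)–(368,125), with the carriage at (316,124) and the knob at (320,166). The cup is at (314,241). The scene view agrees with this.

```bash
cat > m.py <<'E'
from h import *
z=np.load('top.npz');im,d=z['im'],z['d']
hsv=cv2.cvtColor(im,cv2.COLOR_RGB2HSV)
v,u=np.mgrid[0:420,0:560]
P=deproj('top',np.stack([u,v],-1).astype(float),d.astype(float))
roi=(u>170)&(u<300)&(v>145)&(v<245)
m=(roi&(hsv[...,1]>110)&(hsv[...,0]<20)&(np.abs(P[...,2]-.045)<.015))
m=cv2.morphologyEx(m.astype(np.uint8),cv2.MORPH_CLOSE,np.ones((5,5)))
print('n',m.sum(),'z',np.median(P[...,2][m>0]), 'table z',np.median(P[...,2][250:300,150:250]))
ys,xs=np.nonzero(m)
W=ray('top',np.stack([xs,ys],-1),.045)[:,:2]
r=cv2.minAreaRect((W*1000).astype(np.float32));print('panel',r)
print('mean',W.mean(0))
c=W-W.mean(0);e,V=np.linalg.eigh(c.T@c/len(c));print('size',np.sqrt(12*e),'yaw',np.arctan(-V[0,1]/V[1,1]))
# plates: depth 30..50 non brown
pl=roi&(hsv[...,1]<90)&(P[...,2]>.025)&(P[...,2]<.055)
n,l,st,ce=cv2.connectedComponentsWithStats(pl.astype(np.uint8))
for i in range(1,n):
    if st[i,4]>15: print(st[i],ce[i],ray('top',ce[i],.043))
for n_ in('carriage','knob_top','pointer','rail','line'):
    for cam in('top','scene'):
        zz=np.load(cam+'.npz')['d']
        for f in ctrl.find_in(cam,n_)[:1]:
            uv=np.array(f['uv']);dd=zz[int(round(uv[1])),int(round(uv[0]))]
            print(n_,cam,np.round(f['uv'],1),round(f['score'],2),np.round(deproj(cam,uv,np.array(float(dd))),3))
# rail: points 0.02..0.06 high in rail area
rm=(u>150)&(u<375)&(v>112)&(v<155)&(P[...,2]>.035)&(P[...,2]<.065)
q=P[rm][:,:2];print('rail',cv2.minAreaRect((q*1000).astype(np.float32)),len(q))
am=(u>295)&(u<345)&(v>105)&(v<205)&(P[...,2]>.07)&(P[...,2]<.105)
q=P[am];print('arm n',len(q),q.min(0),q.max(0))
a=q[q[:,0]<q[:,0].max()-.09];print('arm line x=..: y = ',np.polyfit(a[:,0],a[:,1],1),a.mean(0))
km=(u>295)&(u<345)&(v>105)&(v<205)&(P[...,2]>.135);q=P[km];print('knob',len(q),q.mean(0),q.min(0),q.max(0))
cv2.imwrite('pics/crop1.png',cv2.resize(im[100:250,150:350,::-1],None,fx=4,fy=4,interpolation=cv2.INTER_CUBIC))
E
python3 m.py
```

```text
n 5127 z 0.04350984553773629 table z -0.0017592104560929522
panel ((587.2671508789062, 84.36210632324219), (256.32940673828125, 148.22994995117188), 78.62037658691406)
mean [0.5874578  0.08433896]
size [0.14728212 0.25595037] yaw -0.19649427828156524
[180 175   8  19  84] [183.16666667 185.20238095] [0.61412055 0.21758731 0.043     ]
[190 215  18   7  86] [198.31395349 217.90697674] [0.52407742 0.1780828  0.043     ]
[245 224  21   8  90] [255.71111111 227.64444444] [0.49329477 0.02379025 0.043     ]
carriage top [317.  138.6] 0.58 [ 0.721 -0.145  0.089]
carriage scene [313.3 277.5] 0.65 [ 0.726 -0.146  0.094]
knob_top top [315.7 136.4] 0.77 [ 0.726 -0.142  0.093]
knob_top scene [312.4 279. ] 0.87 [ 0.727 -0.152  0.096]
pointer top [317.2 138.8] 0.72 [ 0.721 -0.146  0.089]
pointer scene [311.6 277.8] 0.56 [ 0.723 -0.148  0.093]
rail top [284.8 130. ] 0.95 [ 0.759 -0.063  0.04 ]
rail scene [324.1 270.1] 0.74 [ 0.711 -0.05  -0.001]
line top [231.4 191.4] 0.76 [0.594 0.087 0.041]
line scene [308.9 213.9] 0.71 [0.592 0.06  0.046]
rail ((758.8872680664062, 0.044464111328125), (66.93340301513672, 588.923828125), 0.622642457485199) 2000
arm n 1145 [ 0.56765818 -0.17777616  0.07004126] [ 0.79760907 -0.1081008   0.10244305]
arm line x=..: y =  [ 0.0286073  -0.16309075] [ 0.63408292 -0.14495135  0.0904285 ]
knob 105 [ 0.61670653 -0.1302692   0.29517392] [ 0.4567152  -0.15716239  0.13506333] [ 0.6557026  -0.03560007  1.22889094]
```

View pics/crop1.png

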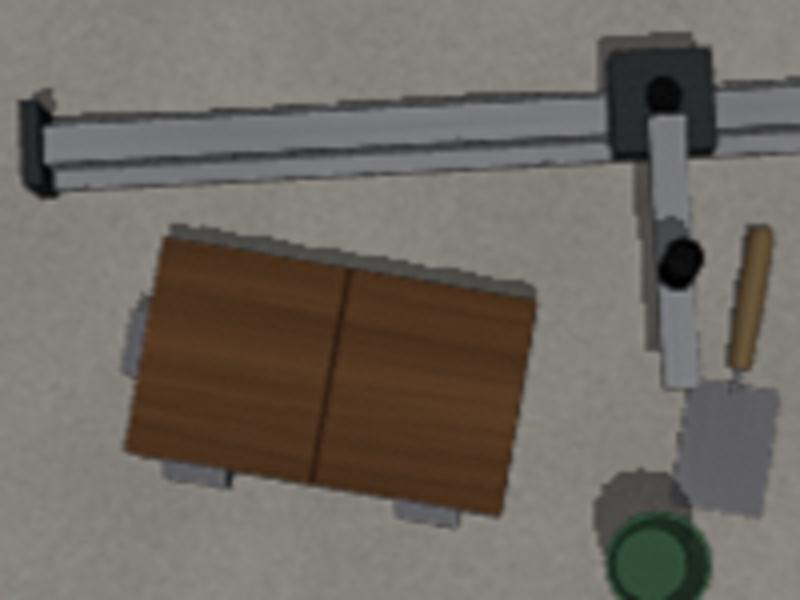

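The panel size (148×256 mm), heights and plate positions all agree with the figures given. I'll move towards the first plate, closing the gripper and turning the tool to line up with the panel.

Call:
{"fn": "carry_out", "kwargs": {
  "deltas": [-0.04, -0.047, 0, 0, 0, -0.04, -0.08, -0.094, 0, 0, 0, -0.08, -0.12, -0.141, 0, 0, 0, -0.12, -0.16, -0.188, 0, 0, 0, -0.16, -0.2, -0.235, 0, 0, 0, -0.199],
  "grip": 0
}}

```text
time: 1.23
eef_pos: [0.3551, 0.3264, 0.2317]
tcp_rot: [0.098, 0.995, 0.0, 0.001]
contact_force: [2.0, 0.5, 1.3]
opening: -0.001
finger_force: 0.0
```

```bash
cat > go.py <<'E'
import sys
from h import *
from scipy.spatial.transform import Rotation as R
C=np.array([.5874,.0843,0]);Rp=R.from_euler('z',-.198).as_matrix()
if __name__=='__main__':
    s=ctrl.get_state();T=R.from_quat(s['tcp_rot']).as_matrix();p=np.array(s['eef_pos'])
    print(round(s['time'],2),'panel-frame tcp',np.round(Rp.T@(p-C)*1000,1),'world',np.round(p,4),'F panel',np.round(Rp.T@np.array(s['contact_force']),2),'open',round(s['opening'],2))
    print('tool in panel frame',np.round(Rp.T@T,3).tolist())
    if len(sys.argv)>1:
        t=C+Rp@np.array([float(a) for a in sys.argv[1:4]])
        print('delta tool',np.round(T.T@(t-p),4))
E
python3 go.py -.123 -.08 .231
```

```text
1.23 panel-frame tcp [-275.3  191.7  231.7] world [0.3551 0.3264 0.2317] F panel [1.84 0.93 1.34] open -0.0
tool in panel frame [[-1.0, -0.001, 0.001], [-0.001, 1.0, 0.001], [-0.001, 0.001, -1.0]]
delta tool [-0.152  -0.2719  0.0007]
```

Call:
{"fn": "carry_out", "kwargs": {
  "deltas": [-0.03, -0.054, 0, 0, 0, 0, -0.06, -0.108, 0, 0, 0, 0, -0.09, -0.162, 0, 0, 0, 0, -0.12, -0.216, 0, 0, 0, 0, -0.152, -0.272, 0, 0, 0, 0]
}}

```text
time: 1.85
eef_pos: [0.4498, 0.0314, 0.2319]
tcp_rot: [0.099, 0.995, 0.0, 0.001]
contact_force: [1.5, 0.7, -0.3]
opening: 0.002
finger_force: 0.0
```

Call:
{"fn": "carry_out", "kwargs": {
  "deltas": [0, 0, 0.06, 0, 0, 0, 0, 0, 0.12, 0, 0, 0, 0, 0, 0.18, 0, 0, 0, 0, 0, 0.207, 0, 0, 0, 0, 0, 0.207, 0, 0, 0]
}}

```text
time: 2.48
eef_pos: [0.4474, 0.0336, 0.0223]
tcp_rot: [0.099, 0.995, 0.0, -0.003]
contact_force: [-0.6, 0.8, 0.7]
opening: 0.001
finger_force: 0.0
```

```bash
python3 go.py -.103 -.08 .024; python3 -c "
from h import *
for i in range(4): ctrl.read_camera('top'); print(np.round(ctrl.get_state()['contact_force'],2))"
```

```text
2.48 panel-frame tcp [-127.3  -77.2   22.3] world [0.4474 0.0336 0.0223] F panel [-0.75  0.72  0.71] open 0.0
tool in panel frame [[-1.0, 0.001, -0.006], [0.001, 1.0, -0.0], [0.006, -0.0, -1.0]]
delta tool [-0.0243 -0.0027 -0.0019]
[ 0.54 -0.14 -0.03]
[0.16 0.47 0.34]
[ 0.47 -0.08 -0.35]
[-0.01  0.11  0.25]
```

Call:
{"fn": "carry_out", "kwargs": {
  "deltas": [-0.008, -0.0025, 0, 0, 0, 0, -0.016, -0.0025, 0, 0, 0, 0, -0.021, -0.0025, 0, 0, 0, 0, -0.022, -0.0025, 0, 0, 0, 0, -0.022, -0.0025, 0, 0, 0, 0]
}}

```text
time: 3.3
eef_pos: [0.4704, 0.0266, 0.0242]
tcp_rot: [0.099, 0.995, 0.0, -0.0]
contact_force: [0.5, -0.1, 0.2]
opening: -0.004
finger_force: 0.0
```

```bash
python3 go.py -.098 -.08 .024
```

```text
3.3 panel-frame tcp [-103.4  -79.5   24.2] world [0.4704 0.0266 0.0242] F panel [0.49 0.03 0.15] open -0.0
tool in panel frame [[-1.0, 0.001, -0.001], [0.001, 1.0, -0.0], [0.001, -0.0, -1.0]]
delta tool [-0.0054 -0.0005  0.0002]
```

Call:
{"fn": "carry_out", "kwargs": {
  "deltas": [-0.0005, 0, 0, 0, 0, 0, -0.001, 0, 0, 0, 0, 0, -0.0015, 0, 0, 0, 0, 0, -0.002, 0, 0, 0, 0, 0]
}}

```text
time: 3.8
eef_pos: [0.4725, 0.0262, 0.0243]
tcp_rot: [0.099, 0.995, -0.0, 0.0]
contact_force: [-0.2, -0.2, 0.1]
opening: 0.001
finger_force: 0.0
```

Call:
{"fn": "carry_out", "kwargs": {
  "deltas": [-0.0004, 0, 0, 0, 0, 0, -0.0007, 0, 0, 0, 0, 0, -0.001, 0, 0, 0, 0, 0, -0.001, 0, 0, 0, 0, 0]
}}

```text
time: 4.3
eef_pos: [0.4735, 0.026, 0.0243]
tcp_rot: [0.099, 0.995, -0.0, 0.0]
contact_force: [0.4, -0.1, 0.1]
opening: -0.002
finger_force: 0.0
```

Call:
{"fn": "carry_out", "kwargs": {
  "deltas": [-0.0004, 0, 0, 0, 0, 0, -0.0007, 0, 0, 0, 0, 0, -0.001, 0, 0, 0, 0, 0, -0.001, 0, 0, 0, 0, 0]
}}

```text
time: 4.8
eef_pos: [0.4739, 0.026, 0.0242]
tcp_rot: [0.099, 0.995, 0.0, -0.001]
contact_force: [-3.0, 0.3, 3.5]
opening: 0.002
finger_force: 1.4
```

Call:
{"fn": "carry_out", "kwargs": {
  "deltas": [0, 0, 0, 0, 0, 0, 0, 0, 0, 0, 0, 0, 0, 0, 0, 0, 0, 0, 0, 0, 0, 0, 0, 0, 0, 0, 0, 0, 0, 0]
}}

```text
time: 5.42
eef_pos: [0.4739, 0.0259, 0.0242]
tcp_rot: [0.099, 0.995, 0.0, -0.001]
contact_force: [-5.2, 0.9, 3.5]
opening: -0.001
finger_force: 2.6
```

```bash
python3 go.py -.12 .08 .024
```

```text
5.42 panel-frame tcp [-99.8 -79.6  24.2] world [0.4739 0.0259 0.0242] F panel [-5.33 -0.12  3.47] open -0.0
tool in panel frame [[-1.0, 0.001, -0.002], [0.001, 1.0, -0.0], [0.002, -0.0, -1.0]]
delta tool [0.0203 0.1595 0.0002]
```

Call:
{"fn": "carry_out", "kwargs": {
  "deltas": [0.02, 0, 0, 0, 0, 0, 0.02, 0.05, 0, 0, 0, 0, 0.02, 0.1, 0, 0, 0, 0, 0.02, 0.15, 0, 0, 0, 0, 0.02, 0.1595, 0, 0, 0, 0]
}}

```text
time: 6.05
eef_pos: [0.4885, 0.1887, 0.025]
tcp_rot: [0.098, 0.995, 0.001, 0.003]
contact_force: [-0.1, -0.4, 0.6]
opening: 0.002
finger_force: 0.0
```

Call:
{"fn": "carry_out", "kwargs": {
  "deltas": [-0.006, 0, 0, 0, 0, 0, -0.012, 0, 0, 0, 0, 0, -0.016, 0, 0, 0, 0, 0, -0.016, 0, 0, 0, 0, 0]
}}

```text
time: 6.55
eef_pos: [0.5026, 0.182, 0.0244]
tcp_rot: [0.1, 0.995, 0.0, 0.0]
contact_force: [0.2, 0.8, -0.3]
opening: 0.002
finger_force: 0.0
```

```bash
python3 go.py -.0998 .08 .024
```

```text
6.55 panel-frame tcp [-102.4   79.1   24.4] world [0.5026 0.182  0.0244] F panel [ 0.01  0.81 -0.3 ] open 0.0
tool in panel frame [[-1.0, 0.002, 0.0], [0.002, 1.0, 0.0], [-0.0, 0.0, -1.0]]
delta tool [-0.0026  0.0009  0.0004]
```

Call:
{"fn": "carry_out", "kwargs": {
  "deltas": [-0.0004, 0, 0, 0, 0, 0, -0.0008, 0, 0, 0, 0, 0, -0.0012, 0, 0, 0, 0, 0, -0.0012, 0, 0, 0, 0, 0]
}}

```text
time: 7.05
eef_pos: [0.5032, 0.1828, 0.0243]
tcp_rot: [0.099, 0.995, -0.0, -0.0]
contact_force: [0.1, -1.2, 0.1]
opening: -0.002
finger_force: 0.0
```

Call:
{"fn": "carry_out", "kwargs": {
  "deltas": [-0.0003, 0, 0, 0, 0, 0, -0.0006, 0, 0, 0, 0, 0, -0.0008, 0, 0, 0, 0, 0, -0.0008, 0, 0, 0, 0, 0]
}}

```text
time: 7.55
eef_pos: [0.504, 0.1826, 0.0243]
tcp_rot: [0.099, 0.995, 0.0, 0.0]
contact_force: [0.3, -0.2, -0.0]
opening: -0.0
finger_force: 0.0
```

Call:
{"fn": "carry_out", "kwargs": {
  "deltas": [-0.0003, 0, 0, 0, 0, 0, -0.0006, 0, 0, 0, 0, 0, -0.0008, 0, 0, 0, 0, 0, -0.0008, 0, 0, 0, 0, 0]
}}

```text
time: 8.05
eef_pos: [0.5048, 0.1824, 0.0244]
tcp_rot: [0.099, 0.995, 0.0, 0.0]
contact_force: [-0.4, 0.8, -0.4]
opening: 0.006
finger_force: 0.0
```

Call:
{"fn": "carry_out", "kwargs": {
  "deltas": [-0.0003, 0, 0, 0, 0, 0, -0.0005, 0, 0, 0, 0, 0, -0.0005, 0, 0, 0, 0, 0]
}}

```text
time: 8.43
eef_pos: [0.5052, 0.1823, 0.0243]
tcp_rot: [0.099, 0.995, -0.0, -0.0]
contact_force: [-0.3, 0.4, -0.0]
opening: -0.0
finger_force: 0.3
```

Call:
{"fn": "carry_out", "kwargs": {
  "deltas": [-0.0002, 0, 0, 0, 0, 0, -0.0004, 0, 0, 0, 0, 0, -0.0004, 0, 0, 0, 0, 0]
}}

```text
time: 8.8
eef_pos: [0.5052, 0.1824, 0.0243]
tcp_rot: [0.099, 0.995, -0.0, -0.001]
contact_force: [-3.7, 0.2, 1.6]
opening: 0.004
finger_force: 1.5
```

Call:
{"fn": "carry_out", "kwargs": {
  "deltas": [0.0001, 0, 0, 0, 0, 0, 0.0001, 0, 0, 0, 0, 0, 0.0001, 0, 0, 0, 0, 0, 0.0001, 0, 0, 0, 0, 0, 0.0001, 0, 0, 0, 0, 0]
}}

```text
time: 9.43
eef_pos: [0.5052, 0.1823, 0.0243]
tcp_rot: [0.099, 0.995, -0.0, -0.001]
contact_force: [-4.0, 1.0, 4.5]
opening: -0.002
finger_force: 2.5
```

```bash
python3 go.py -.115 .185 .024
```

```text
9.43 panel-frame tcp [-99.9  79.9  24.3] world [0.5052 0.1823 0.0243] F panel [-4.11  0.24  4.54] open -0.0
tool in panel frame [[-1.0, 0.001, -0.001], [0.001, 1.0, -0.0], [0.001, -0.0, -1.0]]
delta tool [0.0152 0.1051 0.0002]
```

Call:
{"fn": "carry_out", "kwargs": {
  "deltas": [0.02, 0, 0, 0, 0, 0, 0.02, 0.05, 0, 0, 0, 0, 0.02, 0.105, 0, 0, 0, 0, -0.02, 0.11, 0, 0, 0, 0, -0.06, 0.11, 0, 0, 0, 0]
}}

```text
time: 10.05
eef_pos: [0.5884, 0.2795, 0.0245]
tcp_rot: [0.098, 0.995, 0.0, 0.002]
contact_force: [-0.2, 0.2, 0.6]
opening: 0.002
finger_force: 0.0
```

Call:
{"fn": "carry_out", "kwargs": {
  "deltas": [-0.02, 0, 0, 0, 0, 0, -0.04, 0, 0, 0, 0, 0, -0.04, -0.01, 0, 0, 0, 0, -0.04, -0.02, 0, 0, 0, 0, -0.04, -0.02, 0, 0, 0, 0]
}}

```text
time: 10.68
eef_pos: [0.6205, 0.2498, 0.024]
tcp_rot: [0.1, 0.995, -0.0, -0.0]
contact_force: [-0.5, 0.5, -0.5]
opening: -0.005
finger_force: 0.0
```

```bash
python3 go.py .0 .16 .024
```

```text
10.68 panel-frame tcp [-1.000e-01  1.688e+02  2.400e+01] world [0.6205 0.2498 0.024 ] F panel [-0.53  0.36 -0.45] open -0.0
tool in panel frame [[-1.0, 0.002, -0.001], [0.002, 1.0, -0.0], [0.001, -0.0, -1.0]]
delta tool [-0.0001 -0.0088 -0.    ]
```

Call:
{"fn": "carry_out", "kwargs": {
  "deltas": [0, -0.002, 0, 0, 0, 0, 0, -0.004, 0, 0, 0, 0, 0, -0.006, 0, 0, 0, 0, 0, -0.006, 0, 0, 0, 0]
}}

```text
time: 11.18
eef_pos: [0.6201, 0.2448, 0.0243]
tcp_rot: [0.099, 0.995, 0.0, 0.0]
contact_force: [0.5, 0.0, 0.4]
opening: -0.002
finger_force: 0.0
```

Call:
{"fn": "carry_out", "kwargs": {
  "deltas": [0, -0.0004, 0, 0, 0, 0, 0, -0.0008, 0, 0, 0, 0, 0, -0.001, 0, 0, 0, 0, 0, -0.001, 0, 0, 0, 0]
}}

```text
time: 11.68
eef_pos: [0.62, 0.2439, 0.0243]
tcp_rot: [0.099, 0.995, 0.0, -0.0]
contact_force: [0.7, 0.7, 0.4]
opening: -0.004
finger_force: 0.0
```

Call:
{"fn": "carry_out", "kwargs": {
  "deltas": [0, -0.0004, 0, 0, 0, 0, 0, -0.0007, 0, 0, 0, 0, 0, -0.0007, 0, 0, 0, 0, 0, -0.0007, 0, 0, 0, 0]
}}

```text
time: 12.18
eef_pos: [0.6198, 0.2432, 0.0243]
tcp_rot: [0.099, 0.995, 0.0, -0.0]
contact_force: [0.4, -0.8, -0.0]
opening: 0.003
finger_force: 0.0
```

```bash
python3 go.py .0 .1565 .024
```

```text
12.18 panel-frame tcp [  0.6 162.2  24.3] world [0.6198 0.2432 0.0243] F panel [ 0.58 -0.68 -0.02] open 0.0
tool in panel frame [[-1.0, 0.001, -0.0], [0.001, 1.0, 0.0], [0.0, 0.0, -1.0]]
delta tool [ 0.0006 -0.0057  0.0003]
```

Call:
{"fn": "carry_out", "kwargs": {
  "deltas": [0, -0.0005, 0, 0, 0, 0, 0, -0.001, 0, 0, 0, 0, 0, -0.0015, 0, 0, 0, 0, 0, -0.0015, 0, 0, 0, 0]
}}

```text
time: 12.68
eef_pos: [0.6195, 0.2417, 0.0244]
tcp_rot: [0.099, 0.995, 0.0, 0.0]
contact_force: [0.2, -0.0, 0.3]
opening: -0.002
finger_force: 0.0
```

Call:
{"fn": "carry_out", "kwargs": {
  "deltas": [0, -0.0004, 0, 0, 0, 0, 0, -0.0008, 0, 0, 0, 0, 0, -0.001, 0, 0, 0, 0, 0, -0.001, 0, 0, 0, 0]
}}

```text
time: 13.18
eef_pos: [0.6193, 0.2407, 0.0243]
tcp_rot: [0.099, 0.995, -0.0, -0.0]
contact_force: [0.3, 0.4, -0.3]
opening: -0.001
finger_force: 0.0
```

Now at about 159.7 mm.

Call:
{"fn": "carry_out", "kwargs": {
  "deltas": [0, -0.0004, 0, 0, 0, 0, 0, -0.0008, 0, 0, 0, 0, 0, -0.001, 0, 0, 0, 0, 0, -0.001, 0, 0, 0, 0]
}}

```text
time: 13.68
eef_pos: [0.6192, 0.2402, 0.0244]
tcp_rot: [0.099, 0.995, 0.0, 0.0]
contact_force: [0.6, 3.1, -1.1]
opening: 0.0
finger_force: 1.4
```

Call:
{"fn": "carry_out", "kwargs": {
  "deltas": [0, -0.0003, 0, 0, 0, 0, 0, -0.0006, 0, 0, 0, 0, 0, -0.0008, 0, 0, 0, 0, 0, -0.0008, 0, 0, 0, 0]
}}

```text
time: 14.18
eef_pos: [0.6192, 0.2402, 0.0244]
tcp_rot: [0.099, 0.995, 0.001, 0.001]
contact_force: [1.9, 6.3, -2.1]
opening: -0.001
finger_force: 3.1
```

Call:
{"fn": "carry_out", "kwargs": {
  "deltas": [0, 0.0007, 0, 0, 0, 0, 0, 0.0007, 0, 0, 0, 0, 0, 0.0007, 0, 0, 0, 0, 0, 0.0007, 0, 0, 0, 0, 0, 0.0007, 0, 0, 0, 0]
}}

```text
time: 14.8
eef_pos: [0.6193, 0.2402, 0.0244]
tcp_rot: [0.099, 0.995, 0.001, 0.0]
contact_force: [1.5, 5.4, -1.2]
opening: -0.002
finger_force: 2.7
```

Call:
{"fn": "carry_out", "kwargs": {
  "deltas": [0, 0.02, 0, 0, 0, 0, 0, 0.03, -0.03, 0, 0, 0, 0, 0.03, -0.09, 0, 0, 0, 0, 0.03, -0.15, 0, 0, 0, 0, 0.06, -0.2, 0, 0, 0],
  "grip": 62
}}

```text
time: 15.42
eef_pos: [0.6315, 0.2974, 0.2274]
tcp_rot: [0.1, 0.995, -0.001, 0.001]
contact_force: [1.3, -0.3, 0.2]
opening: 0.624
finger_force: 0.0
```

```bash
cp top.npz top0.npz; python3 - <<'E'
from h import *
im,d=snap('top');cv2.imwrite('pics/t2.png',im[...,::-1])
E
sed -i 's/for n_ in.*:/for n_ in ():/' m.py; python3 m.py; python3 - <<'E'
from h import *
im=np.load('top.npz')['im'];d=np.load('top.npz')['d'].astype(float)
# rail ridge direction: bright rail edges
v,u=np.mgrid[0:420,0:560];P=deproj('top',np.stack([u,v],-1).astype(float),d)
for zlo,zhi in((.02,.065),):
  xs=[]
  for c in list(range(175,295,5))+list(range(335,360,5)):
    col=(P[105:160,c,2]>zlo)&(P[105:160,c,2]<zhi); q=P[105:160,c][col]
    xs.append((q[:,1].mean(),(q[:,0].min()+q[:,0].max())/2,len(q)))
  xs=np.array(xs);print(np.round(xs[::6],4));k=np.polyfit(xs[:,0],xs[:,1],1);print('rail x=k y+b',k,'yaw',-np.arctan(k[0]))
# scored line: darkest brown in panel, column search
g=im.astype(float).sum(2);pts=[]
for r in range(172,216,2):
    w=g[r,222:244]; base=np.median(w); ww=np.clip(base-20-w,0,None)
    if ww.sum()>0: pts.append(((np.arange(222,244)*ww).sum()/ww.sum(),r))
W=ray('top',np.array(pts,float),.045);k=np.polyfit(W[:,0],W[:,1],1);print('line y=',k,len(pts),'resid',np.std(W[:,1]-np.polyval(k,W[:,0])),W[[0,-1]])
E
python3 go.py
```

```text
n 5119 z 0.04346386193111318 table z -0.0018373666587968573
panel ((587.2523193359375, 84.62702178955078), (256.2974548339844, 148.15325927734375), 78.59130859375)
mean [0.58748913 0.0843864 ]
size [0.14706573 0.25604499] yaw -0.19728283588735251
[180 175   8  19  83] [183.22891566 185.22891566] [0.61404326 0.21741965 0.043     ]
[190 215  18   7  87] [198.4137931  217.91954023] [0.52403564 0.1778139  0.043     ]
[245 224  21   8  87] [255.7816092  227.67816092] [0.49319833 0.02360247 0.043     ]
rail ((758.8160400390625, 0.021087646484375), (66.9425277709961, 589.4898681640625), 0.6206929683685303) 2003
arm n 1150 [ 0.56747632 -0.17794116  0.07021675] [ 0.79756026 -0.10799612  0.10459112]
arm line x=..: y =  [ 0.02925139 -0.1634166 ] [ 0.63421707 -0.14486488  0.09046817]
knob 110 [ 0.60803343 -0.12511699  0.34768827] [ 0.4567152  -0.1571673   0.13501931] [ 0.65468299 -0.03560007  1.22889094]
[[ 2.388e-01  7.521e-01  1.100e+01]
 [ 1.566e-01  7.556e-01  1.100e+01]
 [ 7.410e-02  7.558e-01  1.100e+01]
 [-8.300e-03  7.598e-01  1.100e+01]
 [-2.008e-01  7.632e-01  1.100e+01]]
rail x=k y+b [-0.03258202  0.75783135] yaw 0.03257049879013661
line y= [-0.20532773  0.20585291] 22 resid 0.0004464007844737299 [[0.6457885  0.0736833  0.045     ]
 [0.53222378 0.09820085 0.045     ]]
15.47 panel-frame tcp [  3.3 223.4 236.7] world [0.6346 0.3027 0.2367] F panel [0.38 2.5  6.49] open 0.62
tool in panel frame [[-1.0, -0.0, 0.013], [-0.0, 1.0, 0.008], [-0.013, 0.008, -1.0]]
```

The panel hasn't moved. Next I'll straddle the knob with the fingers loosely open.

Call:
{"fn": "carry_out", "kwargs": {
  "deltas": [-0.0135, -0.0596, 0, 0, 0, -0.06, -0.027, -0.1192, 0, 0, 0, -0.12, -0.0405, -0.1788, 0, 0, 0, -0.18, -0.054, -0.2384, 0, 0, 0, -0.229, -0.0675, -0.298, 0, 0, 0, -0.229]
}}

```text
time: 16.1
eef_pos: [0.6379, -0.0089, 0.2242]
tcp_rot: [-0.016, 1.0, -0.001, -0.001]
contact_force: [0.7, 0.4, 0.8]
opening: 0.617
finger_force: 0.0
```

```bash
cat > gw.py <<'E'
from go import *
s=ctrl.get_state();T=R.from_quat(s['tcp_rot']).as_matrix();p=np.array(s['eef_pos']);t=np.array([float(a) for a in sys.argv[1:4]])
print(np.round(p,4),'rail yaw of tool y',np.round(np.arctan2(-T[0,1],T[1,1]),4),'delta',np.round(T.T@(t-p),4))
E
python3 gw.py .6425 -.1446 .225
```

```text
[ 0.6379 -0.0089  0.2242] rail yaw of tool y 0.0311 delta [-0.0004 -0.1357 -0.0006]
```

Call:
{"fn": "carry_out", "kwargs": {
  "deltas": [0, -0.05, 0, 0, 0, 0, 0, -0.1, 0, 0, 0, 0, 0, -0.1355, 0, 0, 0, 0, 0, -0.1355, 0, 0, 0, 0, 0, -0.1355, 0, 0, 0, 0]
}}

```text
time: 16.73
eef_pos: [0.6422, -0.1418, 0.224]
tcp_rot: [-0.015, 1.0, 0.0, -0.001]
contact_force: [-0.3, 0.6, -0.3]
opening: 0.619
finger_force: 0.0
```

```bash
python3 gw.py .6425 -.1446 .108
```

```text
[ 0.6422 -0.1418  0.224 ] rail yaw of tool y 0.0304 delta [-0.0004 -0.0028  0.116 ]
```

Call:
{"fn": "carry_out", "kwargs": {
  "deltas": [0, -0.001, 0.03, 0, 0, 0, 0, -0.0025, 0.06, 0, 0, 0, 0, -0.0025, 0.09, 0, 0, 0, 0, -0.0025, 0.116, 0, 0, 0, 0, -0.0025, 0.116, 0, 0, 0]
}}

```text
time: 17.35
eef_pos: [0.6407, -0.1425, 0.1054]
tcp_rot: [-0.016, 1.0, 0.001, -0.003]
contact_force: [0.2, -0.2, 0.0]
opening: 0.619
finger_force: 0.0
```

```bash
python3 gw.py .635 .0893 .108
```

```text
[ 0.6407 -0.1425  0.1054] rail yaw of tool y 0.0323 delta [-0.0018  0.2319 -0.0021]
```

Call:
{"fn": "carry_out", "kwargs": {
  "deltas": [0, 0.006, 0, 0, 0, 0, 0, 0.012, 0, 0, 0, 0, 0, 0.024, 0, 0, 0, 0, 0, 0.038, 0, 0, 0, 0, 0, 0.053, 0, 0, 0, 0]
}}

```text
time: 17.98
eef_pos: [0.6419, -0.0918, 0.1099]
tcp_rot: [-0.015, 1.0, -0.001, 0.002]
contact_force: [1.4, -3.7, 1.6]
opening: 0.621
finger_force: 2.1
```

Call:
{"fn": "carry_out", "kwargs": {
  "deltas": [0, 0.015, 0, 0, 0, 0, 0, 0.03, 0, 0, 0, 0, 0, 0.045, 0, 0, 0, 0, 0, 0.06, 0, 0, 0, 0, 0, 0.075, 0, 0, 0, 0]
}}

```text
time: 18.6
eef_pos: [0.6387, -0.016, 0.1083]
tcp_rot: [-0.015, 1.0, -0.0, 0.0]
contact_force: [3.0, -4.3, 2.3]
opening: 0.62
finger_force: 2.1
```

Call:
{"fn": "carry_out", "kwargs": {
  "deltas": [0, 0.015, 0, 0, 0, 0, 0, 0.03, 0, 0, 0, 0, 0, 0.045, 0, 0, 0, 0, 0, 0.06, 0, 0, 0, 0, 0, 0.07, 0, 0, 0, 0]
}}

```text
time: 19.23
eef_pos: [0.636, 0.0541, 0.1079]
tcp_rot: [-0.015, 1.0, 0.0, -0.001]
contact_force: [2.4, -3.7, 1.4]
opening: 0.621
finger_force: 1.9
```

Call:
{"fn": "carry_out", "kwargs": {
  "deltas": [0, 0.008, 0, 0, 0, 0, 0, 0.014, 0, 0, 0, 0, 0, 0.018, 0, 0, 0, 0, 0, 0.02, 0, 0, 0, 0, 0, 0.02, 0, 0, 0, 0]
}}

```text
time: 19.85
eef_pos: [0.6353, 0.0733, 0.1079]
tcp_rot: [-0.015, 1.0, 0.0, -0.001]
contact_force: [1.0, -1.5, 1.0]
opening: 0.619
finger_force: 0.8
```

```bash
cat > arm.py <<'E'
from h import *
im,d=snap('top');d=d.astype(float)
v,u=np.mgrid[0:420,0:560];P=deproj('top',np.stack([u,v],-1).astype(float),d)
hsv=cv2.cvtColor(im,cv2.COLOR_RGB2HSV)
m=(P[...,2]>.08)&(P[...,2]<.1)&(P[...,0]<.72)&(P[...,0]>.55)
n,l,st,ce=cv2.connectedComponentsWithStats(m.astype(np.uint8));i=1+np.argmax(st[1:,4])
q=P[l==i];print('arm',len(q),q.min(0),q.max(0),q.mean(0));k=np.polyfit(q[:,0],q[:,1],1);print('fit',k,'pointer y at x=.575 ',np.polyval(k,.575))
rows=[]
for x0 in np.arange(.562,.70,.004):
    s=q[abs(q[:,0]-x0)<.002]
    if len(s)>3: rows.append((x0,s[:,1].min(),s[:,1].max()))
r=np.array(rows);print(np.round(r[::4],4).tolist())
cv2.imwrite('pics/%s.png'%__import__('sys').argv[1],cv2.resize(im[100:250,150:350,::-1],None,fx=4,fy=4,interpolation=cv2.INTER_CUBIC))
E
python3 arm.py c2; python3 gw.py .635 .0893 .108; python3 go.py
```

```text
arm 390 [0.63355237 0.36887467 0.08044466] [0.68710535 0.42431669 0.09905097] [0.66024974 0.3952419  0.09254133]
fit [0.03049944 0.37510465] pointer y at x=.575  0.3926418333315994
[[0.634, 0.3869, 0.4024], [0.65, 0.3698, 0.4231], [0.666, 0.3693, 0.4243], [0.682, 0.3772, 0.4161]]
[0.6352 0.0733 0.1079] rail yaw of tool y 0.0298 delta [-0.0002  0.016  -0.0001]
19.9 panel-frame tcp [ 49.1  -1.3 107.9] world [0.6352 0.0733 0.1079] F panel [ 1.14 -2.08  0.22] open 0.62
tool in panel frame [[-0.974, -0.226, -0.002], [-0.226, 0.974, 0.001], [0.002, 0.001, -1.0]]
```

View pics/c2.png

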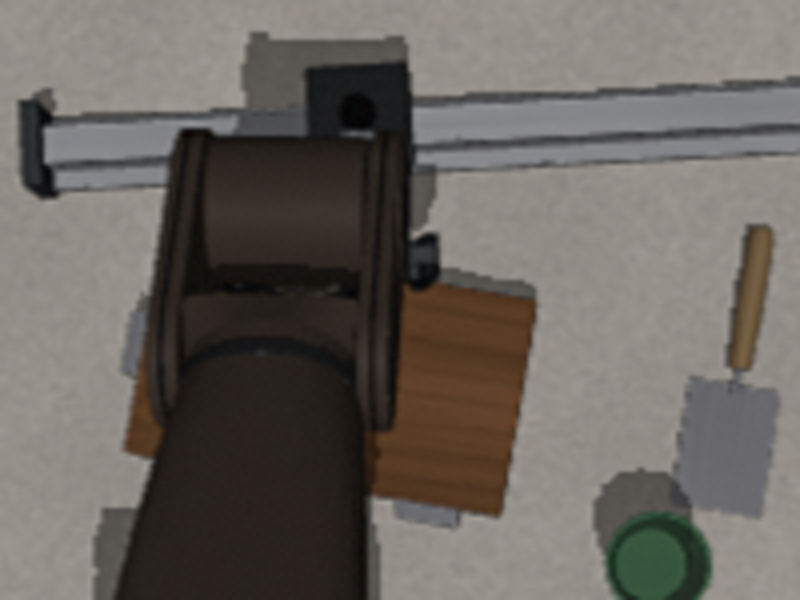

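The robot arm hides the pointer and line, though the carriage block is visible at crop (355,100). I'll push most of the remaining way, lift clear and then measure.

Call:
{"fn": "carry_out", "kwargs": {
  "deltas": [0, 0.008, 0, 0, 0, 0, 0, 0.016, 0, 0, 0, 0, 0, 0.022, 0, 0, 0, 0, 0, 0.025, 0, 0, 0, 0, 0, 0.025, 0, 0, 0, 0]
}}

```text
time: 20.52
eef_pos: [0.6347, 0.0989, 0.1081]
tcp_rot: [-0.015, 1.0, 0.001, -0.001]
contact_force: [-0.8, -0.3, 0.5]
opening: 0.618
finger_force: 0.2
```

Call:
{"fn": "carry_out", "kwargs": {
  "deltas": [0, -0.01, 0, 0, 0, 0, 0, -0.012, 0, 0, 0, 0, 0, -0.012, -0.04, 0, 0, 0, 0, -0.012, -0.08, 0, 0, 0, 0, -0.012, -0.12, 0, 0, 0]
}}

```text
time: 21.15
eef_pos: [0.6354, 0.0858, 0.2297]
tcp_rot: [-0.015, 1.0, 0.0, 0.0]
contact_force: [0.2, 0.2, 0.0]
opening: 0.622
finger_force: 0.0
```

Call:
{"fn": "carry_out", "kwargs": {
  "deltas": [0, -0.05, 0, 0, 0, 0, 0, -0.11, 0, 0, 0, 0, 0, -0.17, 0, 0, 0, 0, 0, -0.23, 0, 0, 0, 0, 0, -0.25, 0, 0, 0, 0]
}}

```text
time: 21.78
eef_pos: [0.6427, -0.1675, 0.2285]
tcp_rot: [-0.013, 1.0, -0.0, 0.0]
contact_force: [-0.8, 0.0, -0.2]
opening: 0.619
finger_force: 0.0
```

```bash
sed -i 's/(P\[...,0\]>.55)/(P[...,0]>.55)\&(abs(P[...,1]-.08)<.1)/' arm.py; python3 arm.py c3; python3 gw.py .635 .0893 .108
```

```text
arm 240 [0.56265555 0.06996612 0.08005659] [0.63474302 0.09408055 0.09820505] [0.59528562 0.08150467 0.09041661]
fit [0.00910394 0.07608522] pointer y at x=.575  0.08131998713680569
[[0.562, 0.0712, 0.0921], [0.578, 0.0704, 0.0914], [0.594, 0.0705, 0.0941], [0.61, 0.0704, 0.0931], [0.626, 0.0719, 0.0926]]
[ 0.6428 -0.1684  0.2284] rail yaw of tool y 0.0257 delta [0.0012 0.258  0.1201]
```

View pics/c3.png

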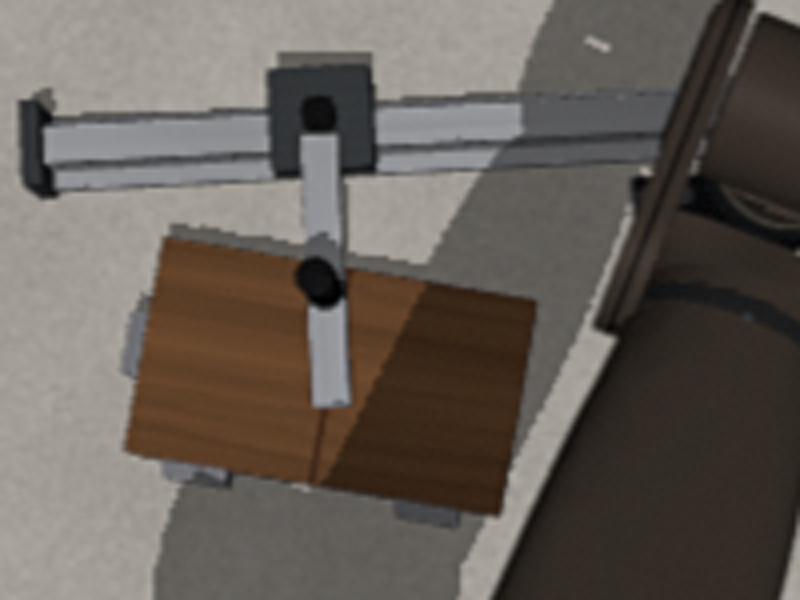

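The arm end is at crop (331,405) and the line emerges at (322,415), to the left of where the pointer hangs. I'll measure the gap at sub-pixel level.

```bash
cat > sub.py <<'E'
from h import *
im=np.load('top.npz')['im'];s=cv2.cvtColor(im,cv2.COLOR_RGB2HSV)[...,1].astype(float)
def arm(rows,c0):
    out=[]
    for r in rows:
        w=s[r];c=int(c0);lo=w[c-1:c+2].mean()
        def edge(dirn):
            hi=np.median([w[c+dirn*k] for k in range(8,12)]);th=(lo+hi)/2;k=1
            while w[c+dirn*k]<th:k+=1
            a,b=w[c+dirn*(k-1)],w[c+dirn*k];return c+dirn*(k-1+(th-a)/(b-a))
        L,Rr=edge(-1),edge(1);out.append(((L+Rr)/2,r,Rr-L))
    return np.array(out)
import sys
a=arm(range(182,199),float(sys.argv[1]));W=ray('top',a[:,:2],.092)
k=np.polyfit(W[:,0],W[:,1],1);print('width px',a[:,2].mean().round(2),'fit',k,'slope-fixed y@.576',(W[:,1]-.031*(W[:,0]-.576)).mean(),np.polyval(k,.576),'std',np.std(W[:,1]-np.polyval(k,W[:,0])))
z=np.load('top0.npz')['im'].astype(float).sum(2)
pts=[]
for r in range(172,216):
    w=z[r,222:244];b=np.median(w);ww=np.clip(b-20-w,0,None)
    if ww.sum()>0:pts.append(((np.arange(222,244)*ww).sum()/ww.sum(),r))
W=ray('top',np.array(pts),.045);k=np.polyfit(W[:,0],W[:,1],1);print('line',k,'y@.576',np.polyval(k,.576), 'slope -.2006:',(W[:,1]+.2006*(W[:,0]-.576)).mean())
E
python3 sub.py 232.5
```

```text
width px 10.22 fit [0.04760392 0.05233735] slope-fixed y@.576 0.08001328319037261 0.07975720549250434 std 0.00021528525431076918
line [-0.20291368  0.20442428] y@.576 0.08754600542502346 slope -.2006: 0.08751936005434093
```

Call:
{"fn": "carry_out", "kwargs": {
  "deltas": [0, 0.06, 0, 0, 0, 0, 0, 0.12, 0, 0, 0, 0, 0, 0.18, 0, 0, 0, 0, 0, 0.235, 0, 0, 0, 0, 0, 0.25, 0, 0, 0, 0]
}}

```text
time: 22.45
eef_pos: [0.6345, 0.0908, 0.2285]
tcp_rot: [-0.018, 1.0, 0.001, -0.0]
contact_force: [-0.5, -0.2, -0.1]
opening: 0.619
finger_force: 0.0
```

Call:
{"fn": "carry_out", "kwargs": {
  "deltas": [0, 0, 0, 0, 0, 0, 0, 0, 0.04, 0, 0, 0, 0, 0, 0.08, 0, 0, 0, 0, 0, 0.12, 0, 0, 0, 0, 0, 0.12, 0, 0, 0]
}}

```text
time: 23.08
eef_pos: [0.6326, 0.0844, 0.104]
tcp_rot: [-0.014, 1.0, 0.0, -0.004]
contact_force: [0.1, -0.9, 0.4]
opening: 0.623
finger_force: 0.0
```

```bash
python3 gw.py .634 .1055 .108
```

```text
[0.6326 0.0844 0.104 ] rail yaw of tool y 0.0282 delta [-0.0019  0.0211 -0.004 ]
```

Call:
{"fn": "carry_out", "kwargs": {
  "deltas": [0, 0.004, 0, 0, 0, 0, 0, 0.008, 0, 0, 0, 0, 0, 0.012, 0, 0, 0, 0, 0, 0.015, 0, 0, 0, 0, 0, 0.016, 0, 0, 0, 0]
}}

```text
time: 23.7
eef_pos: [0.6359, 0.1016, 0.1095]
tcp_rot: [-0.015, 1.0, -0.001, 0.001]
contact_force: [0.6, -3.4, 3.8]
opening: 0.623
finger_force: 1.5
```

Call:
{"fn": "carry_out", "kwargs": {
  "deltas": [0, 0.0005, 0, 0, 0, 0, 0, 0.001, 0, 0, 0, 0, 0, 0.001, 0, 0, 0, 0, 0, 0.001, 0, 0, 0, 0]
}}

```text
time: 24.2
eef_pos: [0.6351, 0.1028, 0.1083]
tcp_rot: [-0.015, 1.0, -0.0, 0.0]
contact_force: [2.3, -3.0, 1.6]
opening: 0.618
finger_force: 1.5
```

Call:
{"fn": "carry_out", "kwargs": {
  "deltas": [0, 0.001, 0, 0, 0, 0, 0, 0.002, 0, 0, 0, 0, 0, 0.003, 0, 0, 0, 0, 0, 0.003, 0, 0, 0, 0, 0, 0.003, 0, 0, 0, 0]
}}

```text
time: 24.82
eef_pos: [0.6346, 0.1062, 0.1081]
tcp_rot: [-0.015, 1.0, 0.0, -0.0]
contact_force: [1.5, -1.9, 1.7]
opening: 0.618
finger_force: 1.1
```

Call:
{"fn": "carry_out", "kwargs": {
  "deltas": [0, -0.006, 0, 0, 0, 0, 0, -0.013, 0, 0, 0, 0, 0, -0.013, -0.04, 0, 0, 0, 0, -0.013, -0.08, 0, 0, 0, 0, -0.013, -0.12, 0, 0, 0]
}}

```text
time: 25.45
eef_pos: [0.6347, 0.0928, 0.2289]
tcp_rot: [-0.015, 1.0, 0.0, -0.001]
contact_force: [-0.1, -0.3, 0.1]
opening: 0.619
finger_force: 0.0
```

Call:
{"fn": "carry_out", "kwargs": {
  "deltas": [0, -0.05, 0, 0, 0, 0, 0, -0.11, 0, 0, 0, 0, 0, -0.17, 0, 0, 0, 0, 0, -0.23, 0, 0, 0, 0, 0, -0.29, 0, 0, 0, 0]
}}

```text
time: 26.08
eef_pos: [0.6434, -0.1986, 0.2279]
tcp_rot: [-0.015, 1.0, 0.001, -0.0]
contact_force: [0.2, 0.4, -0.4]
opening: 0.62
finger_force: 0.0
```

```bash
python3 arm.py c4; python3 sub.py 229.5; python3 gw.py .635 .0893 .108
```

```text
arm 241 [0.56280834 0.0765587  0.08163086] [0.63222773 0.10147838 0.09947651] [0.59584341 0.08853814 0.09047093]
fit [-0.00153369  0.08945198] pointer y at x=.575  0.08857010712668281
[[0.562, 0.0789, 0.0997], [0.578, 0.0784, 0.099], [0.594, 0.0777, 0.0987], [0.61, 0.078, 0.1015], [0.626, 0.0779, 0.1008]]
width px 10.36 fit [0.01575744 0.07814111] slope-fixed y@.576 0.08697924551730676 0.08721739154853225 std 0.00015616980481397504
line [-0.20291368  0.20442428] y@.576 0.08754600542502346 slope -.2006: 0.08751936005434093
[ 0.6429 -0.2065  0.2277] rail yaw of tool y 0.0244 delta [0.0006 0.2965 0.1184]
```

View pics/c4.png

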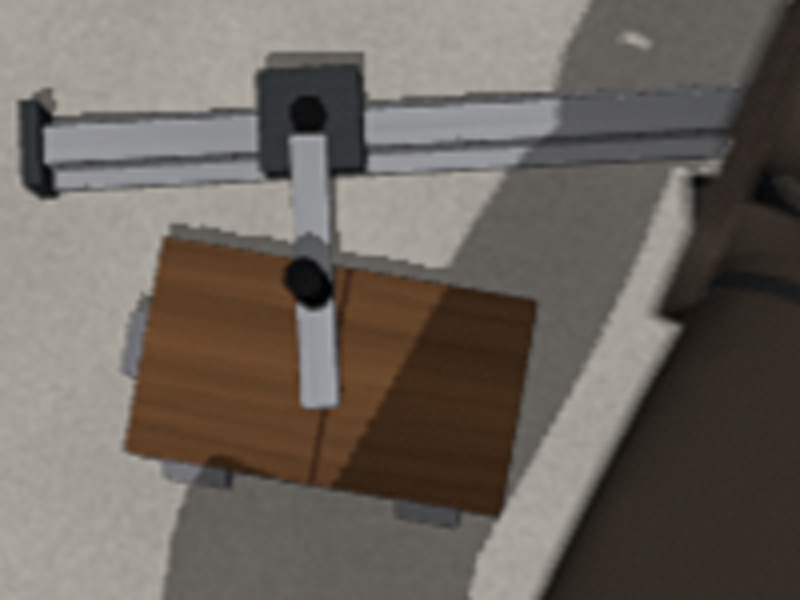

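The pointer is at y ≈ 0.0875 and the line at 0.0875. In the picture the line comes out under the arm's end at crop (322,410), as it should. I'll let the arm settle and hand the job in.

Call:
{"fn": "carry_out", "kwargs": {
  "deltas": [0, 0, 0, 0, 0, 0, 0, 0, 0, 0, 0, 0, 0, 0, 0, 0, 0, 0]
}}

```text
time: 26.5
eef_pos: [0.6441, -0.1952, 0.2283]
tcp_rot: [-0.016, 1.0, 0.0, -0.0]
contact_force: [-0.4, 0.7, 0.0]
opening: 0.617
finger_force: 0.0
```

```bash
python3 -c "
from plant import ctrl
print(ctrl.sign_off())"
```

```text
the job is handed in; nothing more can be done
None
```

I touched the three plates in the order asked (contact readings up to about 6.6 N sideways; the panel did not move), slid the carriage until its pointer measured within about 1 mm of the scored line, let go, and handed the job in at about 26.5 s; no verdict came back.

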